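Pack the tofu press and hold its lever at the third click

TASK

Get the tofu press ready on the worktop: lay the larger plain pressing board squarely on the steel plate of its mould, and the smaller block, steel disc up, squarely and centred on top of that board. Then take the wooden handle at the end of the press lever and draw the lever over and down onto the pile until its ratchet has clicked three times, no more, and stay there: finish still holding the handle at the third click, because the press is sprung and slips back if you let go. Leave the other things on the worktop where they are.

Things in the scene. Friction and masses are not known exactly. Their poses are not given: they have to be found in the camera images.
- press: Bench-top tofu press, fixed: beech base 280 x 160 x 22 mm, a perforated steel mould at its front, a steel lever frame behind. Origin: on the worktop under the mould's centre; x to the back of the press (towards the lever's hinge), y to its left, z up. Base from x -80 to +200 mm, 80 mm to either side. Mould 122 x 86 mm, rim 60 mm above the worktop.
- plate_top (a point): Centre of the upper face of the flat sprung steel plate (108 x 72 mm, long side along the press's x) in the mould, 75 mm above the worktop, 15 mm above the mould's rim. Axes as the press. It gives way straight down, 0.9 N per mm after a preload of 6 N: the two boards alone do not sink it.
- press_plate (a joint): How far the sprung plate is pushed down, m: 0 at rest, 0.034 at most.
- lever_hinge (a point): Middle of the lever's hinge axis, which runs along the press's y; at x = +105, y = 0, z = 135 mm of the press. Frame cheeks 46 mm wide; behind it two arms rise to a spring roller with a black cap, about 145 mm behind and 195 mm above the worktop.
- press_lever (a joint): Lever angle, rad; grows as the lever comes over and down. 0: leans 15 degrees back from upright; 0.26: upright; 1.83: level, pointing to the front over the mould. Starts between 0.12 and 0.36, stays where put while free (about 1.5 N at the handle). The ratchet's clicks rest at 1.63 (one), 1.74 (two), 1.85 (three), 1.96 (four).
- click_roller (a point): The ratchet: from lever angle 1.52 this spring roller rides over pins on the lever's sector; tops at 1.575, 1.685, 1.795, 1.905 rad, a click each as it drops behind. A pin is felt at the handle as about 4 N against the hand, then 4 N with it. It marks the place but does not lock under load. Fixed in the press at x = 187, y = 0, z = 170 mm.
- lever_nose (a point): Tip of the round nose under the lever, 105 mm from the hinge, which bears on the block. It meets the finished pile at lever angle about 1.70, between clicks one and two; from there the sprung plate pushes back too: at the handle up to 8 to 11 N, and 4 to 8 N held at click three. Let go there, the lever slips back by about a click.
- lever_handle: Dark wooden rod, 16 mm across, 80 mm long, parallel to the press's y, on the right (-y) side of the lever's end. Origin: on its axis, 190 mm from the hinge; wood reaches 36 mm to the right, free for 34 mm to the left. In press coordinates, e = 1.83 - lever angle: x = 105 - 190 cos(e), y = -50, z = 135 + 190 sin(e) mm. It spins freely on its axle.
- lower_board: The larger, thinner pressing board, plain light wood, 100 x 64 x 16 mm, about 80 g, loose, lying flat. Origin: centre of its underside; x along its length, y across its width, z up.
- upper_block: The smaller, thicker pressing block, light wood, 70 x 50 x 22 mm, about 60 g, with a steel wear disc 30 mm across let into the middle of its top for the nose of the lever; loose, lying flat, disc up. Origin: centre of its underside; x along its length, y across its width, z up.
- salt_ramekin: Bystander: small pale ramekin with salt, 65 mm across, 42 mm high. Origin: centre of its underside.
- pinch_bowl: Bystander: small grey stoneware bowl, 58 mm across, 30 mm high. Origin: centre of its underside.
- teaspoon: Bystander: steel teaspoon lying flat, 130 x 26 x 11 mm. Origin: centre of its underside.
- garlic: Bystander: head of garlic, 53 mm across and high. Origin: centre of its underside.
- pepper_mill: Bystander: wooden pepper mill, 58 mm across, 120 mm high. Origin: centre of its underside.
- jug: Bystander: small pale jug with a handle, 88 x 115 x 72 mm, on the sink's drainer. Origin: centre of its underside.
- tasting_spoon: Bystander: small wooden spoon, 200 x 36 x 10 mm, lying on the sink's drainer. Origin: centre of its underside.
Things that resemble listed ones, but are neither listed nor needed, are in the scene too. Leave any yellow look-alike of the upper_block alone.

How it is judged:
By the outcome, as a careful person would: the job done as asked, in the order asked, and still so for the second after the job is handed in, while the arm keeps its last pose, push and grip.
It also fails if it takes over 72 s, if anything falls off the work surface, if the arm or the gripper's body presses on something with over 40 N, if the wrist force passes 120 N, or if a joint passes its speed limit or range.

ROBOT

A 6-joint arm with a two-finger parallel gripper is mounted at the origin on a cart in front of the work surface, level with it; the furniture and walls round the work are solid. World frame = base frame: x ahead of the robot, y to its left, z up, the work surface at z = 0. Lengths are in m, angles in rad, forces in N, time in s.
With the tool pointing down it reaches from about 0.4 to 0.825 m from the base axis. Payload 7 kg.
Tool frame: the origin (TCP) lies at the very end of the fingers, on their centre line; the grasp point (between the pads) lies arm.grip_point_offset behind it (arm.grip_point_offset is the distance from the TCP to the grasp point, in m); z points along the fingers, y is the line along which they close (so a half turn about z gives the same grasp; the last joint's range is limited). The gripper opens to 88 mm and grips with 3 to 60 N. Pads are 19 mm wide; open, the fingers measure 130 mm over their backs; the gripper's body (78 mm by 193 mm) begins 47 mm behind the grasp point.
Start: joints at [-0.975, 0.359, 0.012, 0, -1.224, -0.288], TCP at [0.204, -0.643, 0.227] pointing down, gripper open.
Joint ranges: [-3.07, 3.07], [-1.43, 2.12], [-1.02, 1.25], [-3.03, 1.67], [-3.05, -0], [-3.03, 3.03]. Speed limits (rad/s): [2.39, 2.39, 3.01, 3.14, 3.14, 3.14].

INTERFACE

Orientations are given as [roll, pitch, yaw] about the fixed x, y, z axes, in that order (R = Rz(yaw) Ry(pitch) Rx(roll)).
In Python, from station import arm gives the robot as it stands.
- The arm moves only by the shell command python3 -m crank 'ROWS' [OPENING] [FORCE]. ROWS is JSON, a list of rows, each an object of numbers: "dx", "dy", "dz": the shift along the tool's x, y, z in cm; "wx", "wy", "wz": the turn, a rotation vector about the tool's x, y, z in degrees. A call has exactly 10 rows; each row is the pose to reach, as a shift and turn from the pose commanded when the call began, along the tool's axes at that moment; what a row does not reach only later rows make up. A row lasts 1/8 s, in which the tool goes at most 62.5 mm and 10.7 degrees, less where a joint would pass 70% of its speed; a pose out of reach is approached as far as the arm can. A call with a gripper value outside its range is refused whole. OPENING is the finger opening in cm, from 0 to 8.76, set as the call begins (- or left out, the last holds). The fingers move at their own pace and stop on an object; FORCE is the grip in N (left out, the last holds). Time passes only in rows, so rows that repeat a pose let the fingers close, or fill a call up. It gives the time, the measured TCP pose, the force, the opening and the grip force at its end, in the units of the state.
- arm.get_state(): the state, without advancing time (a new reading comes with each control period).
- arm.grab_frame(name): name is "scene" or "top" or "wrist"; returns the picture (420x560x3 uint8, red, green, blue); there is no depth.
- arm.calibration(name): a dict with "fx", "fy", "cx", "cy" (pixels), "world_from_camera" (4x4, takes a point from camera to world coordinates). Camera axes: x right, y down, z forward; pixel columns grow to the right and rows downward; lengths in m; the calibration is good to about 2 mm. A picture is of the moment at which its call begins: read the wrist's pose just before it. calibration takes no time and is no camera call; for the wrist camera it gives the pose at the moment of the call.
- arm.job_done(): hands the job in; it is judged then, once.
Trained networks look in the newest picture that a camera, given by its name, has taken for a name from the list of things; names that differ only in an ending like _2 or _b are one class to them, and where a whole thing is asked for, a point or a joint stands for the part that bears it (a point fixed in the world has none). Each returns a list of dicts, best first, with "confidence" (0 to 1); they miss things now and then, are a little off and sometimes report something else, mostly with a low value. They report only what shows in the picture. A call takes as long as a camera call. They do not tell look-alikes from the thing itself.
- arm.find_in(camera, query): "centre" ([x, y, z] in m, in world coordinates, good to about 4 mm: the middle of the surface that is visible of it).
- arm.masks_of(camera, query): "pixels" (420x560 bool, what is visible of it).
- arm.mark_of(camera, query): "centre" ([x, y, z] in m, in world coordinates, good to about 4 mm: a listed point, or the origin of a listed thing).
The state is a dict: "t": time; "q": joint angles; "qd": joint speeds; "joint_efforts": joint torques, N m; "eef_pos": TCP position; "ee_rot": TCP orientation; "force": force on the tool from outside, world axes, zero at the start; "moment": the same for the moment, N m; "width": finger opening in m; "gripper_force": force on a finger pad.
Only numpy, scipy, OpenCV 4.12 (cv2) and the standard library are available. Lean on these libraries where they do the work, as an engineer would, in place of code of your own. Each camera call takes 0.05 s, during which the arm holds its last target. There are 200 camera calls.

## Working session

There is one attempt and no reset: what is moved stays moved. The work goes in short steps, Python scripts to look and compute and a shell command to move; the robot and the scene stay as the last step left them, time stands still between calls to the robot, and variables do not carry over. Pictures are saved under pics/ and viewed, at most 10 in all, crops included, and the job is handed in when it is done.

```bash
ls; mkdir -p pics
python3 - <<'E'
from station import arm
import cv2, numpy as np
s=arm.get_state();print({k:np.round(v,3).tolist() for k,v in s.items()}, arm.grip_point_offset)
for c in("top","scene"):
    f=arm.grab_frame(c);cv2.imwrite(f"pics/{c}0.png",f[:,:,::-1])
    for q in("press","plate_top","lever_hinge","lever_handle","lower_board","upper_block","click_roller","lever_nose"):
        print(c,q,[(np.round(d["centre"],3).tolist(),round(d["confidence"],2)) for d in arm.mark_of(c,q)[:3]])
E
```

```text
pics
{'t': 0.0, 'q': [-0.975, 0.359, 0.011, -0.0, -1.224, -0.288], 'qd': [-0.0, 0.001, -0.002, -0.0, -0.002, -0.001], 'joint_efforts': [0.001, -58.271, 29.306, 6.997, 0.007, -0.0], 'eef_pos': [0.204, -0.643, 0.226], 'ee_rot': [3.14, -0.0, -2.834], 'force': [0.929, -0.778, 0.013], 'moment': [0.082, -0.032, 0.006], 'gripper_force': 0.0, 'width': 0.088} 0.0188
top press [([0.543, 0.196, 0.003], 0.69), ([0.621, 0.206, 0.244], 0.68)]
top plate_top [([0.544, 0.194, 0.076], 0.92)]
top lever_hinge [([0.647, 0.213, 0.14], 0.83)]
top lever_handle [([0.662, 0.164, 0.324], 0.67), ([0.468, -0.186, -0.002], 0.49)]
top lower_board []
top upper_block [([0.5, -0.248, -0.002], 0.83), ([0.827, 0.101, -0.001], 0.6)]
top click_roller [([0.728, 0.226, 0.173], 0.74)]
top lever_nose [([0.62, 0.209, 0.243], 0.88)]
scene press [([0.545, 0.192, 0.001], 0.71)]
scene plate_top [([0.544, 0.194, 0.076], 0.8), ([0.676, -0.178, -0.003], 0.39)]
scene lever_hinge []
scene lever_handle []
scene lower_board [([0.516, -0.081, -0.003], 0.67)]
scene upper_block [([0.828, 0.105, -0.006], 0.77), ([0.499, -0.245, 0.004], 0.57)]
scene click_roller [([0.726, 0.226, 0.173], 0.58)]
scene lever_nose [([0.517, -0.081, -0.004], 0.54)]
```

View pics/top0.png

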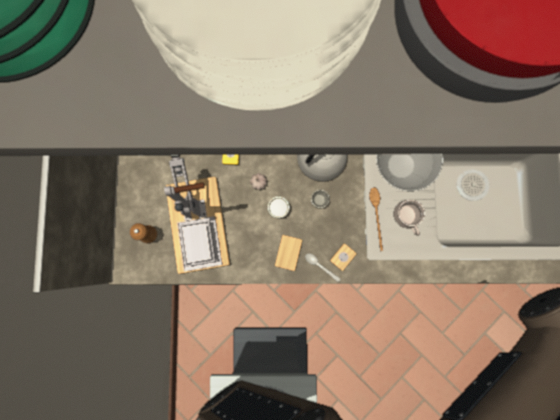

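View pics/scene0.png

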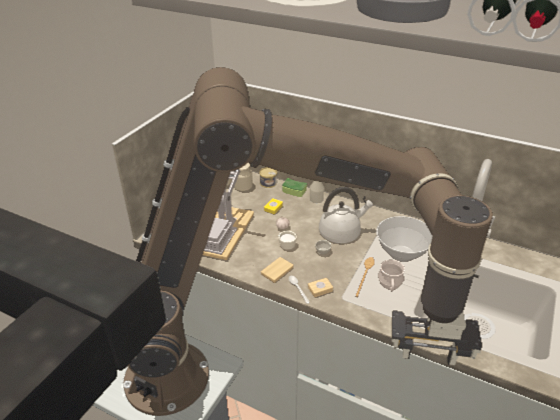

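The top view shows the lower board at about (289,253), the disc block at (343,257), the teaspoon between them at (322,265), and the press at (200,225) with its lever near upright. The yellow look-alike is at (231,158). Next I'll measure orientations from the masks.

```bash
cat > h.py <<'E'
from station import arm
import cv2, numpy as np
from scipy.spatial.transform import Rotation as R
np.set_printoptions(precision=4,suppress=True)
def ray(K,px,z):
    T=K["world_from_camera"];px=np.atleast_2d(px).astype(float)
    d=np.c_[(px[:,0]-K["cx"])/K["fx"],(px[:,1]-K["cy"])/K["fy"],np.ones(len(px))]@T[:3,:3].T
    return T[:3,3]+d*((z-T[2,3])/d[:,2])[:,None]
def proj(K,p):
    T=K["world_from_camera"];c=(np.atleast_2d(p)-T[:3,3])@T[:3,:3]
    return np.c_[K["fx"]*c[:,0]/c[:,2]+K["cx"],K["fy"]*c[:,1]/c[:,2]+K["cy"]]
def rect(c,mask,z,K=None):
    K=K or arm.calibration(c)
    p=ray(K,np.argwhere(mask)[:,::-1],z)[:,:2]
    (x,y),(w,h),a=cv2.minAreaRect((p*1000).astype(np.float32))
    if w<h:w,h,a=h,w,a+90
    return np.array([x/1000,y/1000]),(w,h),(a+90)%180-90
def delta(pos,yaw,pitch=0.,roll=np.pi):
    "rows values from the present (measured) pose to a target"
    s=arm.get_state();A=R.from_euler('xyz',s["ee_rot"]);B=R.from_euler('xyz',[roll,pitch,yaw])
    d=A.inv().apply(np.array(pos)-s["eef_pos"])*100
    w=(A.inv()*B).as_rotvec(degrees=True)
    print("t %.2f d(cm)"%s["t"],d,"w(deg)",w)
E
python3 - <<'E'
from h import *
for c in("top","scene"):
    arm.grab_frame(c);K=arm.calibration(c);print(c,K["world_from_camera"][:3,3])
    for q,z in(("lower_board",.016),("upper_block",.022),("teaspoon",.005),("plate_top",.075)):
        for d in arm.masks_of(c,q)[:3]:print(q,round(d["confidence"],2),d["pixels"].sum(),*rect(c,d["pixels"],z))
print(arm.get_state()["t"]); delta([.516,-.081,.25],np.deg2rad(-170))
E
```

```text
top [ 0.4863 -0.0562  1.3545]
lower_board 0.65 674 [ 0.5138 -0.077 ] (99.26307678222656, 64.04431915283203) -14.220115661621094
upper_block 0.53 124 [0.8032 0.104 ] (44.445091247558594, 25.761472702026367) 89.77822875976562
upper_block 0.33 415 [0.5753 0.3697] (84.02691650390625, 54.68992614746094) 77.4336166381836
teaspoon 0.59 180 [ 0.4658 -0.1813] (126.05250549316406, 24.666236877441406) 48.449546813964844
teaspoon 0.58 171 [0.7186 0.2363] (92.83766174316406, 21.057464599609375) -81.29133224487305
plate_top 0.73 926 [0.5418 0.1943] (113.46472930908203, 74.11436462402344) 10.634271621704102
plate_top 0.31 313 [ 0.6126 -0.3354] (187.50741577148438, 32.9599723815918) 0.5055683255195618
scene [-0.6365 -0.697   1.2467]
lower_board 0.94 446 [ 0.5085 -0.084 ] (106.34015655517578, 71.51557159423828) -14.309783935546875
lower_board 0.57 1754 [0.7303 0.2172] (560.5909423828125, 138.7357635498047) 20.780521392822266
upper_block 0.57 200 [0.8173 0.0907] (91.8734130859375, 61.71799087524414) -2.5368499755859375
teaspoon 0.46 55 [ 0.4671 -0.1822] (126.50711822509766, 20.90836524963379) 47.2392463684082
plate_top 0.77 242 [0.5455 0.1719] (115.08290100097656, 49.37480545043945) 21.469907760620117
1.4
t 1.40 d(cm) [-46.7224  44.1449  -2.3454] w(deg) [ 0.0024 -0.0002  7.6364]
```

```bash
python3 -m crank '[{"dx":-4.5,"dy":3.2,"dz":0,"wz":4},{"dx":-9,"dy":6.4,"dz":-1,"wz":8},{"dx":-13.5,"dy":9.6,"dz":-1.5,"wz":12},{"dx":-18,"dy":12.8,"dz":-2,"wz":16},{"dx":-22.5,"dy":16,"dz":-2,"wz":20},{"dx":-27,"dy":19.2,"dz":-2,"wz":24},{"dx":-31.5,"dy":22.4,"dz":-2,"wz":28},{"dx":-36,"dy":25.6,"dz":-2,"wz":31.6},{"dx":-39,"dy":28,"dz":-2,"wz":31.6},{"dx":-40.2,"dy":28.7,"dz":-2,"wz":31.6}]' 8.7 30
python3 - <<'E'
from h import *
K=arm.calibration("wrist");f=arm.grab_frame("wrist");cv2.imwrite("pics/w1.png",f[:,:,::-1])
print(arm.get_state()["t"],K["fx"],K["world_from_camera"])
for q,z in(("upper_block",.022),("lower_board",.016),("teaspoon",.005)):
    for d in arm.masks_of("wrist",q)[:3]:print(q,round(d["confidence"],2),d["pixels"].sum(),*rect("wrist",d["pixels"],z,K))
E
```

```text
1.45 297.486797225325 [[-0.3012  0.9084  0.2901  0.1269]
 [ 0.9536  0.287   0.0916 -0.6675]
 [-0.0001  0.3042 -0.9526  0.3859]
 [ 0.      0.      0.      1.    ]]$[0]: bad value
```

View pics/w1.png

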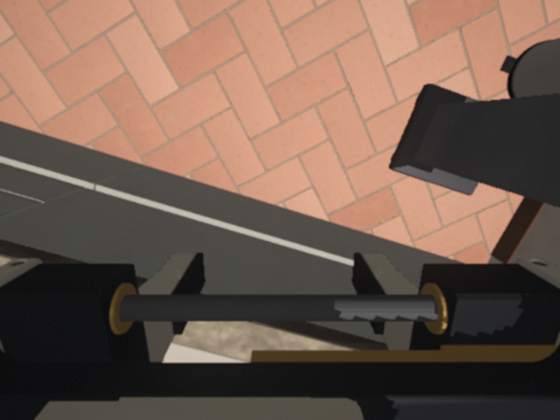

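The wrist picture shows only the floor, because the move was refused and the arm hasn't moved. The camera sits on the tool's +x side. I'll resend with all keys given.

```bash
python3 -m crank '[{"dx":-4.5,"dy":3.2,"dz":0,"wx":0,"wy":0,"wz":4},{"dx":-9,"dy":6.4,"dz":-1,"wx":0,"wy":0,"wz":8},{"dx":-13.5,"dy":9.6,"dz":-1.5,"wx":0,"wy":0,"wz":12},{"dx":-18,"dy":12.8,"dz":-2,"wx":0,"wy":0,"wz":16},{"dx":-22.5,"dy":16,"dz":-2,"wx":0,"wy":0,"wz":20},{"dx":-27,"dy":19.2,"dz":-2,"wx":0,"wy":0,"wz":24},{"dx":-31.5,"dy":22.4,"dz":-2,"wx":0,"wy":0,"wz":28},{"dx":-36,"dy":25.6,"dz":-2,"wx":0,"wy":0,"wz":31.6},{"dx":-39,"dy":28,"dz":-2,"wx":0,"wy":0,"wz":31.6},{"dx":-40.2,"dy":28.7,"dz":-2,"wx":0,"wy":0,"wz":31.6}]' 8.7 30
python3 - <<'E'
from h import *
K=arm.calibration("wrist");f=arm.grab_frame("wrist");cv2.imwrite("pics/w2.png",f[:,:,::-1])
for q,z in(("upper_block",.022),("lower_board",.016),("teaspoon",.005)):
    for d in arm.masks_of("wrist",q)[:3]:print(q,round(d["confidence"],2),d["pixels"].sum(),*rect("wrist",d["pixels"],z,K))
E
```

```text
t: 2.85
eef_pos: [0.5017, -0.2462, 0.2467]
ee_rot: [3.141, 0.0, 2.9]
force: [0.5, 0.3, -0.3]
width: 0.0872
gripper_force: 0.0
upper_block 0.89 2042 [ 0.5023 -0.2429] (72.17123413085938, 50.81039047241211) -40.19829177856445
upper_block 0.43 979 [ 0.4684 -0.1815] (124.95695495605469, 26.062410354614258) 50.1943359375
lower_board 0.83 4009 [ 0.5161 -0.0787] (98.98033905029297, 69.57833862304688) -14.273399353027344
teaspoon 0.83 897 [ 0.4707 -0.1802] (130.0845489501953, 25.513731002807617) 50.68746566772461
teaspoon 0.55 723 [0.5427 0.1178] (125.46441650390625, 15.838193893432617) 2.1185617446899414
```

View pics/w2.png

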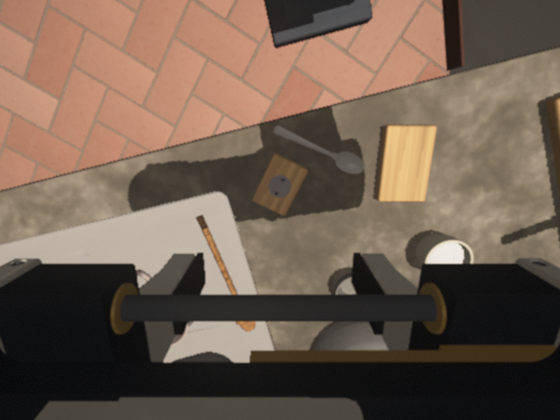

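The block is at (280,185), the board at (408,163), and the spoon bowl at (348,162) points at the board. I'll grip the board 28 mm off-centre, at its near end, to clear the spoon.

```bash
python3 -m crank '[{"dx":1.3,"dy":4,"dz":1,"wx":0,"wy":0,"wz":0.5},{"dx":2.8,"dy":8.5,"dz":3,"wx":0,"wy":0,"wz":0.5},{"dx":4.2,"dy":12.7,"dz":6,"wx":0,"wy":0,"wz":0.5},{"dx":5.2,"dy":15.6,"dz":9,"wx":0,"wy":0,"wz":0.5},{"dx":5.5,"dy":16.6,"dz":13,"wx":0,"wy":0,"wz":0.5},{"dx":5.5,"dy":16.6,"dz":17,"wx":0,"wy":0,"wz":0.5},{"dx":5.5,"dy":16.6,"dz":20,"wx":0,"wy":0,"wz":0.5},{"dx":5.5,"dy":16.6,"dz":22,"wx":0,"wy":0,"wz":0.5},{"dx":5.5,"dy":16.6,"dz":22,"wx":0,"wy":0,"wz":0.5},{"dx":5.5,"dy":16.6,"dz":22,"wx":0,"wy":0,"wz":0.5}]' 7.6 30
python3 - <<'E'
from h import *
delta([.4879,-.0721,.004],np.deg2rad(165.7))
E
```

```text
t: 4.3
eef_pos: [0.4878, -0.0742, 0.0274]
ee_rot: [3.141, 0.001, 2.888]
force: [0.1, -0.3, 0.3]
width: 0.0759
gripper_force: 0.0
t 4.30 d(cm) [0.0449 0.2033 2.3377] w(deg) [ 0.0143  0.0541 -0.2078]
```

```bash
python3 -m crank '[{"dx":0,"dy":0.1,"dz":0.5,"wx":0,"wy":0,"wz":0},{"dx":0,"dy":0.2,"dz":1,"wx":0,"wy":0,"wz":0},{"dx":0,"dy":0.2,"dz":1.5,"wx":0,"wy":0,"wz":0},{"dx":0,"dy":0.2,"dz":1.9,"wx":0,"wy":0,"wz":0},{"dx":0,"dy":0.2,"dz":2.2,"wx":0,"wy":0,"wz":0},{"dx":0,"dy":0.2,"dz":2.3,"wx":0,"wy":0,"wz":0},{"dx":0,"dy":0.2,"dz":2.3,"wx":0,"wy":0,"wz":0},{"dx":0,"dy":0.2,"dz":2.3,"wx":0,"wy":0,"wz":0},{"dx":0,"dy":0.2,"dz":2.3,"wx":0,"wy":0,"wz":0},{"dx":0,"dy":0.2,"dz":2.3,"wx":0,"wy":0,"wz":0}]' && python3 -m crank '[{"dx":0,"dy":0,"dz":0,"wx":0,"wy":0,"wz":0},{"dx":0,"dy":0,"dz":0,"wx":0,"wy":0,"wz":0},{"dx":0,"dy":0,"dz":0,"wx":0,"wy":0,"wz":0},{"dx":0,"dy":0,"dz":0,"wx":0,"wy":0,"wz":0},{"dx":0,"dy":0,"dz":0,"wx":0,"wy":0,"wz":0},{"dx":0,"dy":0,"dz":0,"wx":0,"wy":0,"wz":0},{"dx":0,"dy":0,"dz":0,"wx":0,"wy":0,"wz":0},{"dx":0,"dy":0,"dz":-0.5,"wx":0,"wy":0,"wz":0},{"dx":0,"dy":0,"dz":-1.5,"wx":0,"wy":0,"wz":0},{"dx":0,"dy":0,"dz":-3,"wx":0,"wy":0,"wz":0}]' 5.5 35
python3 - <<'E'
from h import *
delta([.5155,.190,.16],np.deg2rad(-169.8))
E
```

```text
t: 5.55
eef_pos: [0.4879, -0.0716, 0.0037]
ee_rot: [3.141, 0.0, 2.889]
force: [-0.2, -0.2, -0.2]
width: 0.0758
gripper_force: 0.0
t: 6.8
eef_pos: [0.4876, -0.0717, 0.0341]
ee_rot: [-3.141, -0.001, 2.889]
force: [0.8, 0.8, -0.9]
width: 0.0634
gripper_force: 35.0
t 6.80 d(cm) [  3.8395  26.0364 -12.5947] w(deg) [ -0.0123  -0.0387 -24.6636]
```

```bash
python3 -m crank '[{"dx":0,"dy":0,"dz":-3,"wx":0,"wy":0,"wz":0},{"dx":0,"dy":0,"dz":-6.5,"wx":0,"wy":0,"wz":0},{"dx":-0.2,"dy":2,"dz":-10,"wx":0,"wy":0,"wz":-4},{"dx":-0.4,"dy":4.5,"dz":-13.5,"wx":0,"wy":0,"wz":-9},{"dx":-0.7,"dy":7,"dz":-17,"wx":0,"wy":0,"wz":-14},{"dx":-1,"dy":9.5,"dz":-20,"wx":0,"wy":0,"wz":-19},{"dx":-1.2,"dy":11,"dz":-21.6,"wx":0,"wy":0,"wz":-23},{"dx":-1.3,"dy":11.9,"dz":-21.6,"wx":0,"wy":0,"wz":-24.6},{"dx":-1.3,"dy":11.9,"dz":-21.6,"wx":0,"wy":0,"wz":-24.6},{"dx":-1.3,"dy":11.9,"dz":-21.6,"wx":0,"wy":0,"wz":-24.6}]'
python3 - <<'E'
from h import *
K=arm.calibration("wrist");f=arm.grab_frame("wrist");cv2.imwrite("pics/w3.png",f[:,:,::-1])
for q in("press","plate_top","lever_hinge","lever_handle","click_roller"):
    for d in arm.mark_of("wrist",q)[:2]:print(q,round(d["confidence"],2),np.array(d["centre"]))
for q,z in(("plate_top",.075),("lower_board",.24)):
    for d in arm.masks_of("wrist",q)[:2]:print(q,round(d["confidence"],2),d["pixels"].sum(),*rect("wrist",d["pixels"],z,K))
delta([.5155,.190,.16],np.deg2rad(-169.8))
E
```

```text
t: 8.05
eef_pos: [0.5294, 0.0398, 0.2486]
ee_rot: [-3.141, -0.002, -2.966]
force: [0.1, 0.1, -1.3]
width: 0.0638
gripper_force: 35.0
press 0.77 [0.5438 0.1909 0.0015]
plate_top 0.98 [0.5424 0.1957 0.078 ]
plate_top 0.69 5073 [0.5448 0.1955] (108.98054504394531, 75.37291717529297) 9.962674140930176
plate_top 0.35 12594 [0.5827 0.1803] (241.37071228027344, 139.1466522216797) 9.87521743774414
lower_board 0.96 10360 [0.5558 0.0449] (88.41243743896484, 73.35484313964844) 10.993916511535645
lower_board 0.6 702 [ 0.5451 -0.0633] (27.98782730102539, 12.193710327148438) -80.030592918396
t 8.45 d(cm) [-1.1957 15.0072  8.9472] w(deg) [-0.0019 -0.0082 -0.0859]
```

View pics/w3.png

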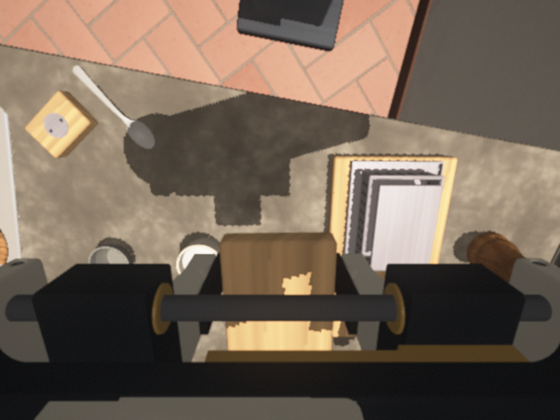

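The wrist view shows the held board (near edge row 234) and the mould plate with its near edge at row ~180, columns 375–440. I'll check the board's position in the grip.

Run:
```python
from h import *
s=arm.get_state();K=arm.calibration("wrist");A=R.from_euler('xyz',s["ee_rot"])
for px in([222,234],[280,234],[333,234]):
    print(px,A.inv().apply(ray(K,px,s["eef_pos"][2]-.004)-s["eef_pos"])*1000)
c=np.array([.5434,.1947]);u=np.array([np.cos(.178),np.sin(.178)])
delta([*(c-.028*u),.13],np.deg2rad(-169.8)); delta([*(c-.028*u),.080],np.deg2rad(-169.8))
```

```text
[222, 234] [[ 17.5129 -32.5216   4.0036]]
[280, 234] [[17.4532  1.6107  4.0024]]
[333, 234] [[17.3987 32.7988  4.0014]]
t 8.45 d(cm) [-1.2253 14.9759 11.9472] w(deg) [-0.0019 -0.0082 -0.0859]
t 8.45 d(cm) [-1.226  14.976  16.9472] w(deg) [-0.0019 -0.0082 -0.0859]
```

```bash
python3 -m crank '[{"dx":-0.3,"dy":3,"dz":0,"wx":0,"wy":0,"wz":0},{"dx":-0.5,"dy":7,"dz":0,"wx":0,"wy":0,"wz":0},{"dx":-0.7,"dy":11,"dz":0.5,"wx":0,"wy":0,"wz":0},{"dx":-0.9,"dy":14,"dz":2,"wx":0,"wy":0,"wz":0},{"dx":-0.9,"dy":15,"dz":5,"wx":0,"wy":0,"wz":0},{"dx":-0.9,"dy":15,"dz":8,"wx":0,"wy":0,"wz":0},{"dx":-0.9,"dy":15,"dz":11,"wx":0,"wy":0,"wz":0},{"dx":-0.9,"dy":15,"dz":14,"wx":0,"wy":0,"wz":0},{"dx":-0.9,"dy":15,"dz":15.4,"wx":0,"wy":0,"wz":0},{"dx":-0.9,"dy":15,"dz":15.4,"wx":0,"wy":0,"wz":0}]'
python3 - <<'E'
from h import *
c=np.array([.5434,.1947]);u=np.array([np.cos(.178),np.sin(.178)])
delta([*(c-.031*u),.0795],np.deg2rad(-169.8))
E
```

```text
t: 9.7
eef_pos: [0.5124, 0.1893, 0.095]
ee_rot: [-3.141, -0.001, -2.965]
force: [0.3, -0.0, 0.1]
width: 0.0636
gripper_force: 35.0
t 9.70 d(cm) [-0.0523 -0.0138  1.554 ] w(deg) [-0.0536 -0.0788 -0.0652]
```

```bash
python3 -m crank '[{"dx":0,"dy":0,"dz":0.4,"wx":0,"wy":0,"wz":0},{"dx":0,"dy":0,"dz":0.8,"wx":0,"wy":0,"wz":0},{"dx":0,"dy":0,"dz":1.1,"wx":0,"wy":0,"wz":0},{"dx":0,"dy":0,"dz":1.2,"wx":0,"wy":0,"wz":0},{"dx":0,"dy":0,"dz":1.3,"wx":0,"wy":0,"wz":0},{"dx":0,"dy":0,"dz":1.4,"wx":0,"wy":0,"wz":0},{"dx":0,"dy":0,"dz":1.5,"wx":0,"wy":0,"wz":0},{"dx":0,"dy":0,"dz":1.55,"wx":0,"wy":0,"wz":0},{"dx":0,"dy":0,"dz":1.55,"wx":0,"wy":0,"wz":0},{"dx":0,"dy":0,"dz":1.55,"wx":0,"wy":0,"wz":0}]'
```

```text
t: 10.95
eef_pos: [0.5126, 0.1896, 0.0801]
ee_rot: [-3.142, 0.0, -2.965]
force: [-0.3, -1.0, -0.1]
width: 0.0641
gripper_force: 35.0
```

```bash
python3 -m crank '[{"dx":0,"dy":0,"dz":0.05,"wx":0,"wy":0,"wz":0},{"dx":0,"dy":0,"dz":0.1,"wx":0,"wy":0,"wz":0},{"dx":0,"dy":0,"dz":0.15,"wx":0,"wy":0,"wz":0},{"dx":0,"dy":0,"dz":0.2,"wx":0,"wy":0,"wz":0},{"dx":0,"dy":0,"dz":0.2,"wx":0,"wy":0,"wz":0},{"dx":0,"dy":0,"dz":0.2,"wx":0,"wy":0,"wz":0},{"dx":0,"dy":0,"dz":0.2,"wx":0,"wy":0,"wz":0},{"dx":0,"dy":0,"dz":0.2,"wx":0,"wy":0,"wz":0},{"dx":0,"dy":0,"dz":0.2,"wx":0,"wy":0,"wz":0},{"dx":0,"dy":0,"dz":0.2,"wx":0,"wy":0,"wz":0}]'
```

```text
t: 12.2
eef_pos: [0.5126, 0.1896, 0.0781]
ee_rot: [3.142, 0.0, -2.965]
force: [-2.2, -0.4, 4.9]
width: 0.0633
gripper_force: 35.0
```

```bash
python3 -m crank '[{"dx":0,"dy":0,"dz":0,"wx":0,"wy":0,"wz":0},{"dx":0,"dy":0,"dz":0,"wx":0,"wy":0,"wz":0},{"dx":0,"dy":0,"dz":0,"wx":0,"wy":0,"wz":0},{"dx":0,"dy":0,"dz":-0.5,"wx":0,"wy":0,"wz":0},{"dx":0,"dy":0,"dz":-2,"wx":0,"wy":0,"wz":0},{"dx":0,"dy":0,"dz":-5,"wx":0,"wy":0,"wz":0},{"dx":0,"dy":0,"dz":-9,"wx":0,"wy":0,"wz":0},{"dx":0,"dy":0,"dz":-13,"wx":0,"wy":0,"wz":0},{"dx":0,"dy":0,"dz":-17,"wx":0,"wy":0,"wz":0},{"dx":0,"dy":0,"dz":-17,"wx":0,"wy":0,"wz":0}]' 7.8
python3 - <<'E'
from h import *
K=arm.calibration("wrist");f=arm.grab_frame("wrist");cv2.imwrite("pics/w4.png",f[:,:,::-1])
for q in("plate_top","lower_board","lever_handle"):
    for d in arm.mark_of("wrist",q)[:2]:print(q,round(d["confidence"],2),np.array(d["centre"]))
for q,z in(("plate_top",.075),("lower_board",.091)):
    for d in arm.masks_of("wrist",q)[:2]:print(q,round(d["confidence"],2),d["pixels"].sum(),*rect("wrist",d["pixels"],z,K))
# block grasp target: block yaw -40.2; tool yaw options
delta([.5015,-.2445,.15],np.deg2rad(-40-180));delta([.5015,-.2445,.15],np.deg2rad(-130))
E
```

```text
t: 13.45
eef_pos: [0.5142, 0.1905, 0.253]
ee_rot: [3.139, 0.007, -2.964]
force: [0.9, 1.4, 0.0]
width: 0.0781
gripper_force: 0.0
lower_board 0.78 [0.5369 0.1936 0.0729]
lower_board 0.59 [0.6448 0.2121 0.1383]
plate_top 0.77 472 [0.5441 0.1955] (108.41470336914062, 73.13817596435547) 9.659406661987305
lower_board 0.73 4635 [0.5409 0.196 ] (100.93692779541016, 64.55752563476562) 10.024267196655273
t 13.75 d(cm) [  8.6667 -42.5069   9.7708] w(deg) [-0.0714 -0.0607 50.1323]
t 13.75 d(cm) [  8.6667 -42.5069   9.7708] w(deg) [ -0.0075  -0.0923 -39.8677]
```

View pics/w4.png

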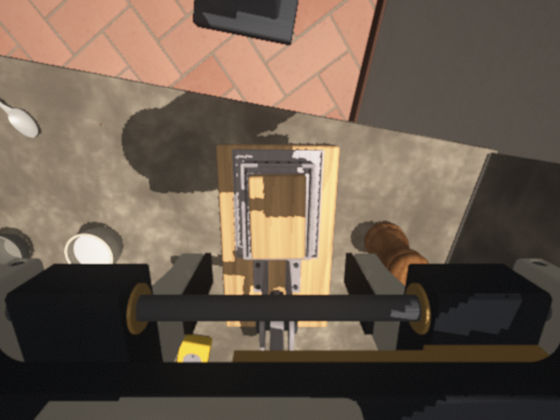

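The board lies flat within the plate (rows 174–258, columns 248–310) and is square to it. I'll check its centring with an enlarged crop.

Run:
```python
import cv2
f=cv2.imread("pics/w4.png")[140:270,215:345];cv2.imwrite("pics/w4c.png",cv2.resize(f,None,fx=4.5,fy=4.5,interpolation=cv2.INTER_CUBIC))
```

```text
(no output)
```

View pics/w4c.png

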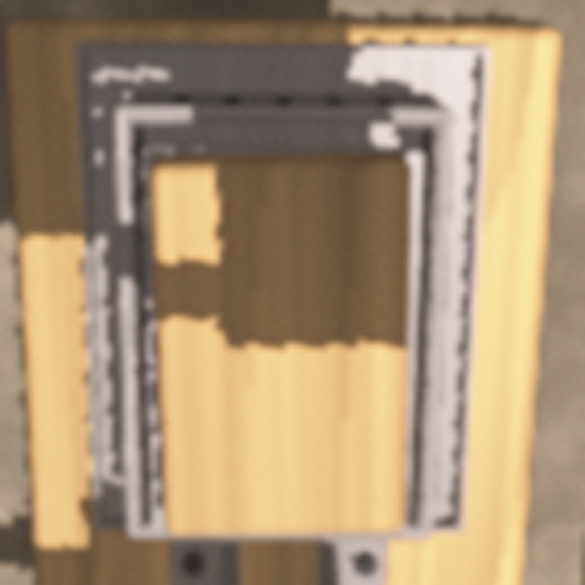

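Run:
```python
from h import *
K=arm.calibration("wrist");print(arm.get_state()["t"])
cr=lambda pts:(np.array(pts)/4.5+[215,140]-.4)
b=ray(K,cr([[152,158],[410,155],[405,533],[163,533]]),.091);print("board",b[:,:2],b.mean(0)[:2])
f=cv2.imread("pics/w4.png")
c=np.array([.5434,.1947])
def corners(c,l,w,z,a=np.deg2rad(10)):
    u=np.array([np.cos(a),np.sin(a)]);v=np.array([-u[1],u[0]])
    return np.array([[*(c+i*l/2*u+j*w/2*v),z] for i,j in((-1,-1),(-1,1),(1,1),(1,-1))])
g=cv2.resize(f[140:270,215:345],None,fx=4.5,fy=4.5,interpolation=cv2.INTER_CUBIC)
for l,w,z,col in((.108,.072,.075,(0,0,255)),(.1,.064,.091,(0,255,0)),(.122,.086,.06,(255,0,0)),):
    p=(proj(K,corners(c,l,w,z))-[215,140]+.4)*4.5;print(p.round(0).tolist())
    cv2.polylines(g,[p.astype(int)],True,col,1)
p=(proj(K,[[*(corners(c,.16,.16,.022)[0][:2]),.022],[*(corners(c,.16,.16,.022)[1][:2]),.022]])-[215,140]+.4)*4.5
cv2.polylines(g,[p.astype(int)],False,(255,0,255),1)
cv2.imwrite("pics/w4d.png",g)
```

```text
13.75
board [[0.4921 0.1539]
 [0.4807 0.214 ]
 [0.5776 0.2326]
 [0.5885 0.1708]] [0.5347 0.1928]
[[140.0, 161.0], [428.0, 161.0], [415.0, 553.0], [153.0, 553.0]]
[[150.0, 190.0], [418.0, 190.0], [406.0, 567.0], [162.0, 567.0]]
[[118.0, 124.0], [450.0, 124.0], [434.0, 551.0], [134.0, 551.0]]
```

View pics/w4d.png

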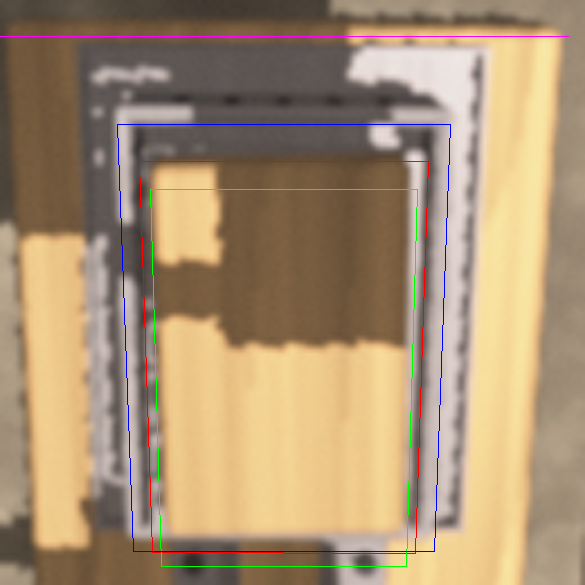

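The overlay was taken while the arm was still settling, so there's a constant offset. Relative to the mould rim, the board sits about 4 mm too far to the front. I'll re-measure numerically with the arm settled.

Run:
```python
from h import *
K=arm.calibration("wrist");f=arm.grab_frame("wrist");cv2.imwrite("pics/w5.png",f[:,:,::-1]);s=arm.get_state();print(s["t"],s["eef_pos"],s["ee_rot"])
for q,z in(("plate_top",.075),("lower_board",.091)):
    for d in arm.masks_of("wrist",q)[:1]:print(q,round(d["confidence"],2),d["pixels"].sum(),*rect("wrist",d["pixels"],z,K))
for q in("plate_top","press","lower_board","lever_hinge"):
    for d in arm.mark_of("wrist",q)[:1]:print(q,round(d["confidence"],2),np.array(d["centre"]))
arm.grab_frame("top")
for q in("plate_top","press","lower_board","lever_handle"):
    for d in arm.mark_of("top",q)[:1]:print("top",q,round(d["confidence"],2),np.array(d["centre"]))
# profile along the press x axis through col 280 (averaged), as r,g,b
c=f[:,262:296].mean(1)
for r in range(140,190):print(r,c[r].round().astype(int),end=" ")
```

```text
13.8 [0.5122 0.1893 0.2473] [-3.1409 -0.0014 -2.9647]
plate_top 0.67 277 [0.5431 0.1958] (104.24793243408203, 71.62348175048828) 10.03663444519043
lower_board 0.73 4903 [0.5405 0.1958] (102.2364730834961, 64.91995239257812) 11.774569511413574
plate_top 0.55 [0.5393 0.1938 0.076 ]
lower_board 0.68 [0.5394 0.1972 0.0722]
lever_hinge 0.9 [0.6462 0.2122 0.1379]
top press 0.4 [ 0.6805 -0.1733 -0.0038]
top lower_board 0.42 [0.5407 0.1886 0.0731]
top lever_handle 0.77 [0.6619 0.1647 0.3202]
140 [84 74 63] 141 [84 74 63] 142 [85 75 64] 143 [86 76 64] 144 [88 77 65] 145 [88 78 66] 146 [84 74 63] 147 [80 69 57] 148 [90 73 55] 149 [108  84  58] 150 [121  94  64] 151 [126  98  67] 152 [124  96  68] 153 [108  88  71] 154 [93 84 78] 155 [95 87 85] 156 [100  92  89] 157 [102  93  91] 158 [100  92  89] 159 [98 90 87] 160 [98 90 87] 161 [97 89 86] 162 [96 88 85] 163 [94 86 84] 164 [87 80 77] 165 [75 68 66] 166 [69 63 60] 167 [79 71 69] 168 [92 84 81] 169 [96 88 86] 170 [92 83 81] 171 [91 83 80] 172 [94 86 83] 173 [95 87 84] 174 [94 86 83] 175 [94 85 83] 176 [90 82 79] 177 [90 81 77] 178 [93 80 69] 179 [95 75 56] 180 [102  79  54] 181 [114  88  60] 182 [123  95  65] 183 [128 100  69] 184 [129 102  70] 185 [130 103  70] 186 [130 102  70] 187 [130 102  70] 188 [129 101  69] 189 [127 100  68]
```

Run:
```python
from h import *
K=arm.calibration("wrist");c=np.array([.5434,.1947]);u=np.array([np.cos(.1745),np.sin(.1745)])
for n,r,z in(("base bottom",147.2,0),("base top",149,.022),("base top",150,.022),("boardbot",178,.075),("boardtop",181,.091),("boardtop",182,.091),("rim?",167.5,.06),("rim?",168.5,.06)):
    print(n,r,((ray(K,[279,r],z)[0,:2]-c)@u)*1000)
f=cv2.imread("pics/w5.png");c=f[:,262:296,::-1].mean(1)
for r in range(252,275):print(r,c[r].round().astype(int),end=" ")
print()
for r in(266,264,262):print(r,[((ray(K,[279,r],z)[0,:2]-np.array([.5434,.1947]))@u*1000).round(1) for z in(.06,.075,.091)])
```

```text
base bottom 147.2 -77.87145836909936
base top 149 -77.50849724103313
base top 150 -76.26227907960251
boardbot 178 -50.25912663118076
boardtop 181 -49.99587554227977
boardtop 182 -48.90379811956907
rim? 167.5 -59.81253999886565
rim? 168.5 -58.64632110307711
252 [239 203 141] 253 [238 203 141] 254 [238 203 140] 255 [238 202 140] 256 [238 202 140] 257 [238 202 140] 258 [238 202 140] 259 [238 202 140] 260 [238 202 140] 261 [238 202 140] 262 [237 200 139] 263 [225 186 137] 264 [186 156 127] 265 [143 122 105] 266 [124 105  88] 267 [121 101  83] 268 [119 100  81] 269 [118  99  80] 270 [118  98  80] 271 [118  98  80] 272 [118  99  81] 273 [118  99  82] 274 [119  99  82] 
266 [np.float64(67.8), np.float64(60.0), np.float64(51.7)]
264 [np.float64(64.9), np.float64(57.2), np.float64(49.1)]
262 [np.float64(62.0), np.float64(54.5), np.float64(46.5)]
```

Settled measurement: the board is square to the press and about 2 mm towards the front of centre, well within the plate. I'll leave it and go for the block.

```bash
python3 -m crank '[{"dx":0.7,"dy":-3.5,"dz":0,"wx":0,"wy":0,"wz":3},{"dx":1.8,"dy":-8.5,"dz":0,"wx":0,"wy":0,"wz":9},{"dx":2.9,"dy":-14,"dz":0,"wx":0,"wy":0,"wz":15},{"dx":4,"dy":-19.5,"dz":0,"wx":0,"wy":0,"wz":21},{"dx":5.1,"dy":-25,"dz":0,"wx":0,"wy":0,"wz":27},{"dx":6.2,"dy":-30.5,"dz":0.5,"wx":0,"wy":0,"wz":34},{"dx":7.3,"dy":-36,"dz":1,"wx":0,"wy":0,"wz":41},{"dx":8.2,"dy":-40.5,"dz":2,"wx":0,"wy":0,"wz":47},{"dx":8.7,"dy":-42.5,"dz":3,"wx":0,"wy":0,"wz":50},{"dx":8.7,"dy":-42.5,"dz":3,"wx":0,"wy":0,"wz":50}]' 7.0 30
python3 - <<'E'
from h import *
for i in range(2):
    arm.grab_frame("top")
    K=arm.calibration("wrist");f=arm.grab_frame("wrist")
    for q,z in(("upper_block",.022),):
        for d in arm.masks_of("wrist",q)[:1]:print(q,round(d["confidence"],2),d["pixels"].sum(),*rect("wrist",d["pixels"],z,K));print(*rect("wrist",d["pixels"],0.011,K))
    for d in arm.mark_of("wrist","upper_block")[:1]:print(round(d["confidence"],2),np.array(d["centre"]))
cv2.imwrite("pics/w6.png",f[:,:,::-1])
delta([.501,-.2445,.004],np.deg2rad(140))
E
```

```text
t: 15.6
eef_pos: [0.5009, -0.2453, 0.217]
ee_rot: [-3.141, -0.002, 2.443]
force: [0.3, 0.7, 0.3]
width: 0.0699
gripper_force: 0.0
upper_block 0.92 2323 [ 0.5028 -0.2427] (69.904052734375, 50.950775146484375) -40.010684967041016
[ 0.5048 -0.2443] (72.0694808959961, 52.529136657714844) -40.010433197021484
0.56 [ 0.5007 -0.2435  0.0003]
upper_block 0.69 2282 [ 0.5026 -0.2436] (70.1203842163086, 50.41364288330078) -39.876441955566406
[ 0.5045 -0.2453] (72.2873764038086, 51.97166061401367) -39.87638473510742
0.65 [ 0.5022 -0.2436  0.0013]
t 16.00 d(cm) [ 0.0255 -0.1553 21.4491] w(deg) [0.0234 0.0345 0.2156]
```

```bash
python3 -m crank '[{"dx":0,"dy":0,"dz":2.5,"wx":0,"wy":0,"wz":0},{"dx":0,"dy":0,"dz":6.5,"wx":0,"wy":0,"wz":0},{"dx":0,"dy":0,"dz":10.5,"wx":0,"wy":0,"wz":0},{"dx":0,"dy":0,"dz":14.5,"wx":0,"wy":0,"wz":0},{"dx":0,"dy":0,"dz":17.5,"wx":0,"wy":0,"wz":0},{"dx":0,"dy":0,"dz":19.5,"wx":0,"wy":0,"wz":0},{"dx":0,"dy":0,"dz":20.5,"wx":0,"wy":0,"wz":0},{"dx":0,"dy":0,"dz":21.2,"wx":0,"wy":0,"wz":0},{"dx":0,"dy":0,"dz":21.2,"wx":0,"wy":0,"wz":0},{"dx":0,"dy":0,"dz":21.2,"wx":0,"wy":0,"wz":0}]' && python3 -m crank '[{"dx":0,"dy":0,"dz":0,"wx":0,"wy":0,"wz":0},{"dx":0,"dy":0,"dz":0,"wx":0,"wy":0,"wz":0},{"dx":0,"dy":0,"dz":0,"wx":0,"wy":0,"wz":0},{"dx":0,"dy":0,"dz":0,"wx":0,"wy":0,"wz":0},{"dx":0,"dy":0,"dz":0,"wx":0,"wy":0,"wz":0},{"dx":0,"dy":0,"dz":0,"wx":0,"wy":0,"wz":0},{"dx":0,"dy":0,"dz":-1,"wx":0,"wy":0,"wz":0},{"dx":0,"dy":0,"dz":-4,"wx":0,"wy":0,"wz":0},{"dx":0,"dy":0,"dz":-9,"wx":0,"wy":0,"wz":0},{"dx":0,"dy":0,"dz":-15,"wx":0,"wy":0,"wz":0}]' 4.2 35
python3 - <<'E'
from h import *
delta([.5432,.1949,.20],np.deg2rad(-169.9))
E
```

```text
t: 17.25
eef_pos: [0.5023, -0.2442, 0.0068]
ee_rot: [3.141, 0.001, 2.446]
force: [0.0, 1.3, -0.5]
width: 0.0701
gripper_force: 0.0
t: 18.5
eef_pos: [0.5008, -0.2439, 0.1571]
ee_rot: [-3.141, -0.002, 2.446]
force: [1.8, -0.7, -0.2]
width: 0.0501
gripper_force: 35.0
t 18.50 d(cm) [24.8866 36.3927 -4.2814] w(deg) [ -0.0078  -0.1317 -49.9704]
```

```bash
python3 -m crank '[{"dx":1.5,"dy":2.2,"dz":-2,"wx":0,"wy":0,"wz":-4},{"dx":4.5,"dy":6.6,"dz":-4,"wx":0,"wy":0,"wz":-10},{"dx":7.8,"dy":11.4,"dz":-4.3,"wx":0,"wy":0,"wz":-17},{"dx":11.1,"dy":16.2,"dz":-4.3,"wx":0,"wy":0,"wz":-24},{"dx":14.4,"dy":21,"dz":-4.3,"wx":0,"wy":0,"wz":-31},{"dx":17.7,"dy":25.8,"dz":-4.3,"wx":0,"wy":0,"wz":-38},{"dx":21,"dy":30.6,"dz":-4.3,"wx":0,"wy":0,"wz":-45},{"dx":23.6,"dy":34.4,"dz":-4.3,"wx":0,"wy":0,"wz":-50},{"dx":24.9,"dy":36.4,"dz":-4.3,"wx":0,"wy":0,"wz":-50},{"dx":24.9,"dy":36.4,"dz":-4.3,"wx":0,"wy":0,"wz":-50}]'
python3 - <<'E'
from h import *
arm.grab_frame("top")
arm.grab_frame("top")
s=arm.get_state();K=arm.calibration("wrist");f=arm.grab_frame("wrist");cv2.imwrite("pics/w7.png",f[:,:,::-1])
A=R.from_euler('xyz',s["ee_rot"])
for d in arm.masks_of("wrist","upper_block")[:2]:
    m=d["pixels"];r=np.argwhere(m);print(round(d["confidence"],2),m.sum(),r.min(0),r.max(0))
    lo=np.where(m.sum(1)>10)[0][0];print(lo,A.inv().apply(ray(K,[280,lo-.5],s["eef_pos"][2]-.0068)-s["eef_pos"])*1000)
delta([.5432,.1949,.12],np.deg2rad(-169.9))
E
```

```text
t: 19.75
eef_pos: [0.5438, 0.196, 0.1988]
ee_rot: [-3.141, -0.001, -2.964]
force: [-0.1, -0.1, -0.4]
width: 0.0501
gripper_force: 35.0
0.76 8523 [209 231] [332 325]
209 [[32.2733  1.6381  6.8204]]
t 19.95 d(cm) [0.0363 0.1244 7.9167] w(deg) [-0.0036 -0.011  -0.0568]
```

```bash
python3 -m crank '[{"dx":0.1,"dy":0.1,"dz":2,"wx":0,"wy":0,"wz":0},{"dx":0.1,"dy":0.1,"dz":5,"wx":0,"wy":0,"wz":0},{"dx":0.1,"dy":0.1,"dz":7.5,"wx":0,"wy":0,"wz":0},{"dx":0.1,"dy":0.1,"dz":8.7,"wx":0,"wy":0,"wz":0},{"dx":0.1,"dy":0.1,"dz":9.2,"wx":0,"wy":0,"wz":0},{"dx":0.1,"dy":0.1,"dz":9.5,"wx":0,"wy":0,"wz":0},{"dx":0.1,"dy":0.1,"dz":9.7,"wx":0,"wy":0,"wz":0},{"dx":0.1,"dy":0.1,"dz":9.8,"wx":0,"wy":0,"wz":0},{"dx":0.1,"dy":0.1,"dz":9.9,"wx":0,"wy":0,"wz":0},{"dx":0.1,"dy":0.1,"dz":9.9,"wx":0,"wy":0,"wz":0}]' && python3 -m crank '[{"dx":0,"dy":0,"dz":0.1,"wx":0,"wy":0,"wz":0},{"dx":0,"dy":0,"dz":0.15,"wx":0,"wy":0,"wz":0},{"dx":0,"dy":0,"dz":0.2,"wx":0,"wy":0,"wz":0},{"dx":0,"dy":0,"dz":0.25,"wx":0,"wy":0,"wz":0},{"dx":0,"dy":0,"dz":0.3,"wx":0,"wy":0,"wz":0},{"dx":0,"dy":0,"dz":0.3,"wx":0,"wy":0,"wz":0},{"dx":0,"dy":0,"dz":0.3,"wx":0,"wy":0,"wz":0},{"dx":0,"dy":0,"dz":0.3,"wx":0,"wy":0,"wz":0},{"dx":0,"dy":0,"dz":0.3,"wx":0,"wy":0,"wz":0},{"dx":0,"dy":0,"dz":0.3,"wx":0,"wy":0,"wz":0}]'
```

```text
t: 21.2
eef_pos: [0.5428, 0.1958, 0.1001]
ee_rot: [3.142, 0.0, -2.965]
force: [0.2, 0.1, -0.5]
width: 0.0495
gripper_force: 35.0
t: 22.45
eef_pos: [0.5428, 0.1957, 0.0971]
ee_rot: [-3.142, -0.0, -2.965]
force: [-1.8, -0.3, 3.4]
width: 0.0494
gripper_force: 35.0
```

```bash
python3 -m crank '[{"dx":0,"dy":0,"dz":0,"wx":0,"wy":0,"wz":0},{"dx":0,"dy":0,"dz":0,"wx":0,"wy":0,"wz":0},{"dx":0,"dy":0,"dz":0,"wx":0,"wy":0,"wz":0},{"dx":0,"dy":0,"dz":-0.5,"wx":0,"wy":0,"wz":0},{"dx":0.3,"dy":0,"dz":-2,"wx":0,"wy":0,"wz":0},{"dx":1,"dy":0,"dz":-5,"wx":0,"wy":0,"wz":0},{"dx":2,"dy":0,"dz":-9,"wx":0,"wy":0,"wz":0},{"dx":2.6,"dy":0,"dz":-12.5,"wx":0,"wy":0,"wz":0},{"dx":3,"dy":0,"dz":-15,"wx":0,"wy":0,"wz":0},{"dx":3,"dy":0,"dz":-15,"wx":0,"wy":0,"wz":0}]' 7.0
python3 - <<'E'
from h import *
arm.grab_frame("top")
for q in("lever_handle","lever_hinge","click_roller"):
    for d in arm.mark_of("top",q)[:1]:print("top",q,round(d["confidence"],2),np.array(d["centre"]))
for d in arm.find_in("top","lever_handle")[:1]:print("find",d["confidence"],np.array(d["centre"]))
K=arm.calibration("wrist");f=arm.grab_frame("wrist");cv2.imwrite("pics/w8.png",f[:,:,::-1])
for q,z in(("plate_top",.075),("lower_board",.091),("upper_block",.113)):
    for d in arm.masks_of("wrist",q)[:1]:print(q,round(d["confidence"],2),d["pixels"].sum(),*rect("wrist",d["pixels"],z,K))
cv2.imwrite("pics/w8c.png",cv2.resize(f[140:270,200:360,::-1],None,fx=4.5,fy=4.5,interpolation=cv2.INTER_CUBIC))
print(arm.get_state()["t"],arm.get_state()["eef_pos"])
E
```

```text
t: 23.7
eef_pos: [0.514, 0.191, 0.2507]
ee_rot: [3.139, 0.005, -2.964]
force: [1.1, 0.5, -1.2]
width: 0.0697
gripper_force: 0.0
top lever_handle 0.76 [0.6628 0.1647 0.3222]
top lever_hinge 0.67 [0.6465 0.2128 0.1411]
top click_roller 0.59 [0.7276 0.2268 0.173 ]
find 0.71 [0.6629 0.1634 0.3294]
plate_top 0.89 128 [0.5439 0.1958] (105.5171890258789, 70.14464569091797) 8.271446228027344
lower_board 0.89 1752 [0.5405 0.1956] (101.25255584716797, 64.29461669921875) 11.713839530944824
upper_block 0.83 487 [0.7141 0.1278] (35.03202819824219, 29.861488342285156) -3.83612060546875
24.15 [0.5131 0.1903 0.2465]
```

View pics/w8c.png

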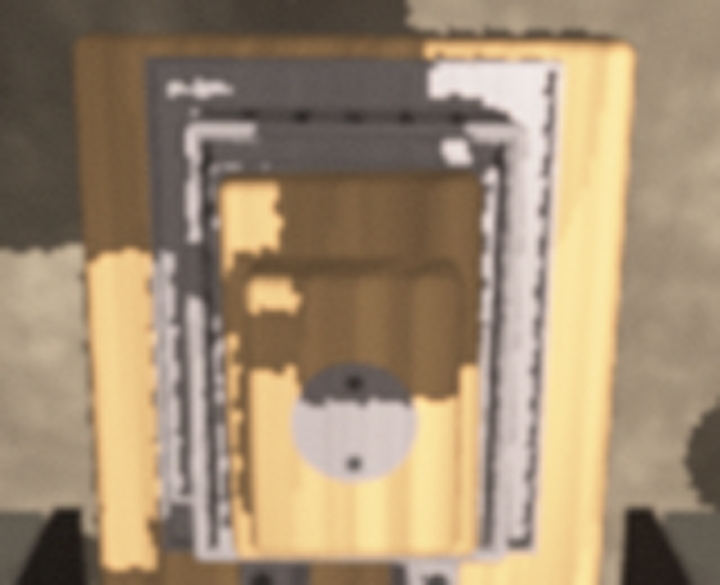

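The crop shows the block disc-up and square on the board, with the disc centre at crop (354,422) and sideways centring good. I'll check the lengthwise centring and work out the handle approach.

Run:
```python
from h import *
K=arm.calibration("wrist");c=np.array([.5434,.1947]);a=.1763;u=np.array([np.cos(a),np.sin(a)]);v=np.array([-u[1],u[0]])
for n,p,z in(("disc",(354,422),.113),("board near bot",(350,176),.075),("boardL",(222,275),.091),("boardR",(477,275),.091),("block near bot",(352,262),.091),("block near top",(352,276),.113),("blockL",(245,400),.113),("blockR",(460,400),.113),("base bot",(352,36),0),("rim",(352,128),.06)):
    d=ray(K,np.array(p)/4.5+[200,140]-.4,z)[0,:2]-c;print(n,d@u*1000,d@v*1000)
P=lambda x,y:c+x*u+y*v
for th in(.2,.24,.28):
    e=1.83-th;print(th,P(.105-.19*np.cos(e),-.05),.135+.19*np.sin(e))
h=np.array([.6628,.1643])-c;print("handle in press",h@u,h@v)
```

```text
disc 1.776756022268636 1.5003078809319663
board near bot -49.25294429200704 0.5568260782709133
boardL -27.99285751830774 -30.56523196113423
boardR -27.92358078232898 31.437857856046907
block near bot -31.214779686930044 1.0512655056842029
block near top -33.57795201328492 1.0860234073180506
blockL -3.736517527388249 -23.890206880467286
blockR -3.6840750078130937 26.20078630799446
base bot -77.06147824310048 0.9927084001197845
rim -58.938810691087056 1.0498641634545114
0.2 [0.6666 0.1659] 0.3246671151317502
0.24 [0.6591 0.1645] 0.32496496687551524
0.28 [0.6517 0.1632] 0.32495891519597786
handle in press 0.11221742504353091 -0.050870124008100384
```

Pile offsets are all within 2 mm, so that's good. Before going to the handle I'll check the clearance under the wall shelf.

Run:
```python
from h import *
for n,r in(("top",None),):
    K=arm.calibration("top");S=arm.calibration("scene");print(K["fx"],S["fx"])
    for Z in(.5,.6,.7,.8,.9):print(Z,"top row150",ray(K,[280,150],Z)[0,:2],"row154",ray(K,[280,154],Z)[0,:2],"scene lower edge",ray(S,[200,15],Z)[0,:2],ray(S,[480,44],Z)[0,:2],"upper",ray(S,[300,5],Z)[0,:2])
f=cv2.imread("pics/scene0.png")
print(f[0:60,450].sum(1).tolist())
s=arm.get_state();c=np.array([.5434,.1947]);delta([.6625,.1643,.40],np.deg2rad(-80));delta([.6625,.1643,.306],np.deg2rad(-80))
```

```text
433.18415009411467 519.5401429404524
0.5 top row150 [ 0.7098 -0.0545] row154 [ 0.7015 -0.0545] scene lower edge [1.4552 0.8278] [ 1.6373 -0.452 ] upper [1.8237 0.4687]
0.6 top row150 [ 0.6837 -0.0547] row154 [ 0.6763 -0.0547] scene lower edge [1.1751 0.6236] [ 1.3328 -0.4848] upper [1.4942 0.3126]
0.7 top row150 [ 0.6575 -0.0549] row154 [ 0.6511 -0.0549] scene lower edge [0.895  0.4194] [ 1.0282 -0.5176] upper [1.1647 0.1565]
0.8 top row150 [ 0.6313 -0.0551] row154 [ 0.626  -0.0551] scene lower edge [0.6148 0.2152] [ 0.7237 -0.5505] upper [0.8353 0.0003]
0.9 top row150 [ 0.6052 -0.0553] row154 [ 0.6008 -0.0553] scene lower edge [0.3347 0.0109] [ 0.4192 -0.5833] upper [ 0.5058 -0.1558]
[317, 348, 375, 374, 401, 432, 440, 474, 476, 477, 477, 469, 467, 473, 460, 464, 468, 469, 469, 468, 470, 469, 469, 466, 473, 470, 475, 477, 472, 470, 475, 475, 476, 473, 478, 478, 476, 482, 479, 409, 359, 323, 324, 324, 323, 313, 317, 311, 311, 307, 304, 305, 300, 292, 294, 353, 456, 460, 453, 457]
t 24.15 d(cm) [-14.2312  -5.1958 -15.3644] w(deg) [  0.0186  -0.0726 -89.8676]
t 24.15 d(cm) [-14.2407  -5.1902  -5.9644] w(deg) [  0.0186  -0.0726 -89.8676]
```

The shelf's front edge is at about x 0.63, z 0.80, so a vertical tool at the upright lever would put the wrist close to it. I'll tilt the tool 35° and come in from the front. First I rise and turn.

```bash
python3 -m crank '[{"dx":0.5,"dy":0,"dz":-3,"wx":0,"wy":0,"wz":-5},{"dx":1,"dy":-0.5,"dz":-6,"wx":0,"wy":0,"wz":-15},{"dx":1.5,"dy":-1,"dz":-9,"wx":0,"wy":0,"wz":-25},{"dx":2,"dy":-2,"dz":-11,"wx":0,"wy":0,"wz":-35},{"dx":2.5,"dy":-3,"dz":-13,"wx":0,"wy":0,"wz":-45},{"dx":2.5,"dy":-4,"dz":-14,"wx":0,"wy":0,"wz":-55},{"dx":2.5,"dy":-4.6,"dz":-15,"wx":0,"wy":0,"wz":-65},{"dx":2.5,"dy":-5,"dz":-15,"wx":0,"wy":0,"wz":-75},{"dx":2.5,"dy":-5,"dz":-15,"wx":0,"wy":0,"wz":-84},{"dx":2.5,"dy":-5,"dz":-15,"wx":0,"wy":0,"wz":-89.9}]' 6.0 30
python3 - <<'E'
from h import *
arm.grab_frame("top");arm.grab_frame("scene")
for c in("top","scene"):
  for d in arm.mark_of(c,"lever_handle")[:2]:print(c,round(d["confidence"],2),np.array(d["centre"]))
s=arm.get_state();print(s["q"],s["eef_pos"],s["ee_rot"])
c=np.array([.5434,.1947]);u=np.array([np.cos(.1763),np.sin(.1763)]);v=np.array([-u[1],u[0]])
d=s["eef_pos"][:2]-c;print("press",d@u,d@v)
E
```

```text
t: 25.4
eef_pos: [0.4975, 0.1367, 0.3967]
ee_rot: [3.141, -0.0, -1.392]
force: [-0.1, -0.7, -0.1]
width: 0.0599
gripper_force: 0.0
top 0.73 [ 0.622  -0.355   0.0057]
scene 0.5 [0.667  0.1636 0.3247]
[ 0.6493  0.0269 -0.0277 -0.     -1.5167 -0.4766] [0.4974 0.1368 0.3968] [ 3.1411 -0.0002 -1.3982]
press -0.05541546887577839 -0.04895093317972665
```

```bash
python3 -m crank '[{"dx":0,"dy":0,"dz":-0.5,"wx":5,"wy":0,"wz":0},{"dx":0,"dy":-1,"dz":-1,"wx":13,"wy":0,"wz":0},{"dx":0,"dy":-3,"dz":-1,"wx":21,"wy":0,"wz":0},{"dx":0,"dy":-5.5,"dz":-1,"wx":29,"wy":0,"wz":0},{"dx":0.1,"dy":-8,"dz":-0.5,"wx":35,"wy":0,"wz":0},{"dx":0.1,"dy":-10,"dz":0,"wx":35,"wy":0,"wz":0},{"dx":0.1,"dy":-11.5,"dz":0.4,"wx":35,"wy":0,"wz":0},{"dx":0.1,"dy":-12.1,"dz":0.6,"wx":35,"wy":0,"wz":0},{"dx":0.1,"dy":-12.1,"dz":0.6,"wx":35,"wy":0,"wz":0},{"dx":0.1,"dy":-12.1,"dz":0.6,"wx":35,"wy":0,"wz":0}]'
python3 - <<'E'
from h import *
K=arm.calibration("wrist");f=arm.grab_frame("wrist");cv2.imwrite("pics/w9.png",f[:,:,::-1])
s=arm.get_state();A=R.from_euler('xyz',s["ee_rot"]);print(s["q"],A.as_matrix())
for fn in("mark_of","find_in"):
  for d in getattr(arm,fn)("wrist","lever_handle")[:2]:print(fn,round(d["confidence"],2),np.array(d["centre"]),A.inv().apply(np.array(d["centre"])-s["eef_pos"])*100)
for p in([.6625,.1643,.324],[.667,.1636,.3247]):print(A.inv().apply(np.array(p)-s["eef_pos"])*100)
E
```

```text
t: 26.85
eef_pos: [0.6167, 0.1569, 0.3913]
ee_rot: [-2.531, 0.0, -1.396]
force: [-0.1, -0.3, 0.8]
width: 0.0602
gripper_force: 0.0
[ 0.7063 -0.1306 -0.517   0.47   -0.6966 -0.8202] [[ 0.1741 -0.8065  0.5651]
 [-0.9847 -0.1425  0.1002]
 [-0.0003 -0.5739 -0.8189]]
mark_of 0.96 [0.6592 0.1629 0.3247] [0.1529 0.3089 7.9312]
mark_of 0.39 [0.5448 0.1975 0.0913] [-5.2398 22.4363 20.9273]
find_in 0.9 [0.6596 0.1592 0.3288] [0.5241 0.0941 7.5809]
[0.0725 0.063  8.189 ]
[ 0.2198 -0.3301  8.3789]
```

View pics/w9.png

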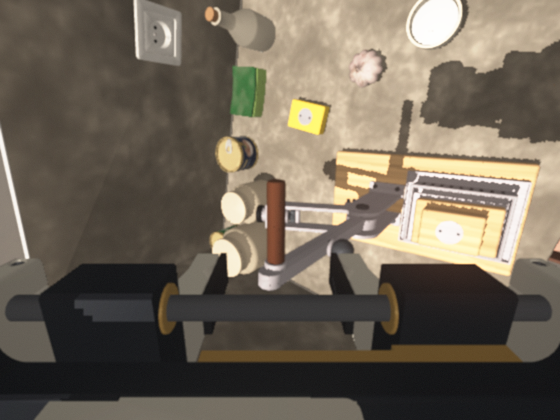

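The picture shows the red-brown handle centred between the open fingers at column 275, rows 180–265, with the pile on the press still square. Advancing and gripping.

```bash
python3 -m crank '[{"dx":0.1,"dy":0,"dz":1.5,"wx":0,"wy":0,"wz":0},{"dx":0.2,"dy":0.1,"dz":3.5,"wx":0,"wy":0,"wz":0},{"dx":0.2,"dy":0.1,"dz":5.5,"wx":0,"wy":0,"wz":0},{"dx":0.2,"dy":0.1,"dz":7.2,"wx":0,"wy":0,"wz":0},{"dx":0.2,"dy":0.1,"dz":8.6,"wx":0,"wy":0,"wz":0},{"dx":0.2,"dy":0.1,"dz":9.5,"wx":0,"wy":0,"wz":0},{"dx":0.2,"dy":0.1,"dz":9.9,"wx":0,"wy":0,"wz":0},{"dx":0.2,"dy":0.1,"dz":9.9,"wx":0,"wy":0,"wz":0},{"dx":0.2,"dy":0.1,"dz":9.9,"wx":0,"wy":0,"wz":0},{"dx":0.2,"dy":0.1,"dz":9.9,"wx":0,"wy":0,"wz":0}]' && python3 -m crank '[{"dx":0,"dy":0,"dz":0,"wx":0,"wy":0,"wz":0},{"dx":0,"dy":0,"dz":0,"wx":0,"wy":0,"wz":0},{"dx":0,"dy":0,"dz":0,"wx":0,"wy":0,"wz":0},{"dx":0,"dy":0,"dz":0,"wx":0,"wy":0,"wz":0},{"dx":0,"dy":0,"dz":0,"wx":0,"wy":0,"wz":0},{"dx":0,"dy":0,"dz":0,"wx":0,"wy":0,"wz":0},{"dx":0,"dy":0,"dz":0,"wx":0,"wy":0,"wz":0},{"dx":0,"dy":0,"dz":0,"wx":0,"wy":0,"wz":0},{"dx":0,"dy":0,"dz":0,"wx":0,"wy":0,"wz":0},{"dx":0,"dy":0,"dz":0,"wx":0,"wy":0,"wz":0}]' 0.8 40
cat >> h.py <<'E'
C=np.array([.5434,.1947]);U=np.array([np.cos(.1763),np.sin(.1763)]);V=np.array([-U[1],U[0]])
def press(p):return np.array([(p[:2]-C)@U,(p[:2]-C)@V,p[2]])
def lever():
    "grasp point in the press frame, radius about the hinge, lever angle"
    s=arm.get_state();A=R.from_euler('xyz',s["ee_rot"]);g=press(s["eef_pos"]-arm.grip_point_offset*A.as_matrix()[:,2])
    r=g-[.105,-.05,.135];e=np.arctan2(r[2],-r[0]);print("t %.2f grasp"%s["t"],g,"radius %.4f theta %.3f"%(np.hypot(r[0],r[2]),1.83-e),"F",s["force"],"tilt",np.degrees(np.arcsin(A.as_matrix()[:2,2]@U)));return s,A,g,1.83-e
E
python3 -c "
from h import *
lever()"
```

```text
t: 28.25
eef_pos: [0.6722, 0.1648, 0.3101]
ee_rot: [-2.53, 0.0, -1.395]
force: [-0.9, 0.2, -0.5]
width: 0.06
gripper_force: 0.0
t: 29.5
eef_pos: [0.6725, 0.1648, 0.31]
ee_rot: [-2.53, 0.0, -1.396]
force: [1.8, -0.5, 4.2]
width: 0.0149
gripper_force: 40.0
t 29.50 grasp [ 0.111  -0.052   0.3254] radius 0.1905 theta 0.228 F [ 1.7603 -0.5059  4.2301] tilt 35.053188056028674
```

Gripped: radius 190.5 mm, lever angle 0.228, matching the model. Now I'll plan the arc, tilting the tool back to vertical on the way down.

```bash
cat >> h.py <<'E'
def plan(thetas,tilts,rad=.1905):
    s,A,g,th=lever();y0=g[1]
    for t,k in zip(thetas,tilts):
        e=1.83-t;gp=np.array([.105-rad*np.cos(e),y0,.135+rad*np.sin(e)])
        B=R.from_euler('xyz',[-(np.pi-np.radians(k)),0,s["ee_rot"][2]])
        p=np.r_[C+gp[0]*U+gp[1]*V,gp[2]]+arm.grip_point_offset*B.as_matrix()[:,2]
        d=A.inv().apply(p-s["eef_pos"])*100;w=(A.inv()*B).as_rotvec(degrees=True)
        print("%.3f"%t,np.round(d,2),np.round(w,1))
E
python3 -c "
from h import *
plan(np.linspace(.228,.75,11)[1:],np.linspace(35,24,11)[1:])"
```

```text
t 29.50 grasp [ 0.111  -0.052   0.3254] radius 0.1905 theta 0.228 F [ 1.7603 -0.5059  4.2301] tilt 35.053188056028674
0.280 [ 0.    0.85 -0.58] [-1.2  0.  -0. ]
0.332 [ 0.    1.73 -1.12] [-2.3  0.  -0. ]
0.385 [ 0.    2.63 -1.6 ] [-3.4  0.  -0. ]
0.437 [ 0.    3.56 -2.05] [-4.5  0.  -0. ]
0.489 [ 0.01  4.51 -2.45] [-5.6  0.  -0. ]
0.541 [ 0.01  5.48 -2.8 ] [-6.7  0.  -0. ]
0.593 [ 0.01  6.46 -3.1 ] [-7.8  0.  -0. ]
0.646 [ 0.01  7.46 -3.35] [-8.9  0.  -0. ]
0.698 [ 0.01  8.47 -3.55] [-10.   0.  -0.]
0.750 [ 0.01  9.49 -3.71] [-11.1   0.   -0. ]
```

```bash
python3 -m crank '[{"dx":0,"dy":0.85,"dz":-0.6,"wx":-1.1,"wy":0,"wz":0},{"dx":0,"dy":1.75,"dz":-1.1,"wx":-2.2,"wy":0,"wz":0},{"dx":0,"dy":2.65,"dz":-1.6,"wx":-3.3,"wy":0,"wz":0},{"dx":0,"dy":3.55,"dz":-2.05,"wx":-4.4,"wy":0,"wz":0},{"dx":0,"dy":4.5,"dz":-2.45,"wx":-5.5,"wy":0,"wz":0},{"dx":0,"dy":5.5,"dz":-2.8,"wx":-6.6,"wy":0,"wz":0},{"dx":0,"dy":6.45,"dz":-3.1,"wx":-7.7,"wy":0,"wz":0},{"dx":0,"dy":7.45,"dz":-3.35,"wx":-8.8,"wy":0,"wz":0},{"dx":0,"dy":8.45,"dz":-3.55,"wx":-9.9,"wy":0,"wz":0},{"dx":0,"dy":9.5,"dz":-3.7,"wx":-11,"wy":0,"wz":0}]'; python3 -c "
from h import *
plan(np.linspace(.75,1.27,11)[1:],np.linspace(24,11,11)[1:])"
```

```text
t: 30.75
eef_pos: [0.5745, 0.148, 0.2858]
ee_rot: [-2.722, 0.001, -1.395]
force: [-2.9, 1.8, 6.1]
width: 0.0149
gripper_force: 40.0
t 30.75 grasp [ 0.0148 -0.0514  0.303 ] radius 0.1907 theta 0.752 F [-2.8565  1.7967  6.0923] tilt 24.041037046703472
0.802 [0.   0.99 0.11] [-1.3  0.  -0. ]
0.854 [0.   2.01 0.26] [-2.6  0.  -0. ]
0.906 [0.   3.03 0.45] [-3.9  0.  -0. ]
0.958 [0.   4.03 0.7 ] [-5.2  0.  -0. ]
1.010 [0.01 5.01 0.99] [-6.5  0.  -0. ]
1.062 [0.01 5.98 1.33] [-7.8  0.  -0. ]
1.114 [0.01 6.94 1.72] [-9.1  0.  -0. ]
1.166 [0.01 7.86 2.15] [-10.4   0.   -0. ]
1.218 [0.01 8.77 2.63] [-11.7   0.   -0. ]
1.270 [0.01 9.65 3.15] [-13.   0.  -0.]
```

```bash
python3 -m crank '[{"dx":0,"dy":1,"dz":0.1,"wx":-1.3,"wy":0,"wz":0},{"dx":0,"dy":2,"dz":0.25,"wx":-2.6,"wy":0,"wz":0},{"dx":0,"dy":3,"dz":0.45,"wx":-3.9,"wy":0,"wz":0},{"dx":0,"dy":4,"dz":0.7,"wx":-5.2,"wy":0,"wz":0},{"dx":0,"dy":5,"dz":1,"wx":-6.5,"wy":0,"wz":0},{"dx":0,"dy":6,"dz":1.35,"wx":-7.8,"wy":0,"wz":0},{"dx":0,"dy":6.95,"dz":1.7,"wx":-9.1,"wy":0,"wz":0},{"dx":0,"dy":7.85,"dz":2.15,"wx":-10.4,"wy":0,"wz":0},{"dx":0,"dy":8.75,"dz":2.65,"wx":-11.7,"wy":0,"wz":0},{"dx":0,"dy":9.65,"dz":3.15,"wx":-13,"wy":0,"wz":0}]'; python3 -c "
from h import *
plan(np.linspace(1.27,1.62,11)[1:],np.linspace(11,2,11)[1:])"
```

```text
t: 32.0
eef_pos: [0.4991, 0.135, 0.216]
ee_rot: [-2.952, 0.001, -1.395]
force: [-0.5, 5.4, -0.2]
width: 0.0151
gripper_force: 40.0
t 32.00 grasp [-0.0576 -0.051   0.2345] radius 0.1906 theta 1.281 F [-0.4741  5.4338 -0.2465] tilt 10.858116062606324
1.305 [0.   0.32 0.35] [-0.8  0.1 -0. ]
1.340 [0.   0.78 0.86] [-1.7  0.1 -0. ]
1.375 [0.01 1.21 1.39] [-2.6  0.1 -0. ]
1.410 [0.01 1.64 1.93] [-3.5  0.1 -0. ]
1.445 [0.01 2.04 2.48] [-4.4  0.1 -0. ]
1.480 [0.01 2.42 3.04] [-5.3  0.1 -0. ]
1.515 [0.01 2.78 3.62] [-6.2  0.1 -0. ]
1.550 [0.01 3.12 4.2 ] [-7.1  0.1 -0. ]
1.585 [0.01 3.44 4.8 ] [-8.   0.1 -0. ]
1.620 [0.01 3.74 5.4 ] [-8.9  0.1 -0. ]
```

```bash
python3 -m crank '[{"dx":0,"dy":0.3,"dz":0.35,"wx":-0.8,"wy":0,"wz":0},{"dx":0,"dy":0.75,"dz":0.85,"wx":-1.7,"wy":0,"wz":0},{"dx":-0.05,"dy":1.2,"dz":1.4,"wx":-2.6,"wy":0,"wz":0},{"dx":-0.05,"dy":1.65,"dz":1.95,"wx":-3.5,"wy":0,"wz":0},{"dx":-0.1,"dy":2.05,"dz":2.5,"wx":-4.4,"wy":0,"wz":0},{"dx":-0.1,"dy":2.4,"dz":3.05,"wx":-5.3,"wy":0,"wz":0},{"dx":-0.1,"dy":2.8,"dz":3.6,"wx":-6.2,"wy":0,"wz":0},{"dx":-0.1,"dy":3.1,"dz":4.2,"wx":-7.1,"wy":0,"wz":0},{"dx":-0.1,"dy":3.45,"dz":4.8,"wx":-8,"wy":0,"wz":0},{"dx":-0.1,"dy":3.75,"dz":5.4,"wx":-8.9,"wy":0,"wz":0}]'; python3 -c "
from h import *
plan(np.linspace(1.62,1.74,11)[1:],np.linspace(2,0,11)[1:])"
```

```text
t: 33.25
eef_pos: [0.4731, 0.1306, 0.1562]
ee_rot: [-3.108, 0.0, -1.396]
force: [-4.9, 3.1, 0.0]
width: 0.015
gripper_force: 40.0
t 33.25 grasp [-0.0811 -0.0508  0.175 ] radius 0.1904 theta 1.618 F [-4.9115  3.1379  0.0136] tilt 1.950754450323772
1.632 [0.   0.08 0.25] [-0.2  0.  -0. ]
1.644 [0.   0.14 0.48] [-0.4  0.  -0. ]
1.656 [0.   0.19 0.7 ] [-0.6  0.  -0. ]
1.668 [0.   0.24 0.92] [-0.8  0.  -0. ]
1.680 [0.   0.29 1.15] [-1.  0. -0.]
1.692 [0.   0.34 1.37] [-1.2  0.  -0. ]
1.704 [0.   0.38 1.6 ] [-1.4  0.  -0. ]
1.716 [0.   0.43 1.82] [-1.6  0.  -0. ]
1.728 [0.   0.46 2.05] [-1.8  0.  -0. ]
1.740 [0.   0.5  2.28] [-2.  0. -0.]
```

```bash
python3 -m crank '[{"dx":0,"dy":0.1,"dz":0.25,"wx":-0.2,"wy":0,"wz":0},{"dx":0,"dy":0.15,"dz":0.5,"wx":-0.4,"wy":0,"wz":0},{"dx":0,"dy":0.2,"dz":0.7,"wx":-0.6,"wy":0,"wz":0},{"dx":0,"dy":0.25,"dz":0.9,"wx":-0.8,"wy":0,"wz":0},{"dx":0,"dy":0.3,"dz":1.15,"wx":-1,"wy":0,"wz":0},{"dx":0,"dy":0.35,"dz":1.35,"wx":-1.2,"wy":0,"wz":0},{"dx":0,"dy":0.4,"dz":1.6,"wx":-1.4,"wy":0,"wz":0},{"dx":0,"dy":0.4,"dz":1.8,"wx":-1.6,"wy":0,"wz":0},{"dx":0,"dy":0.45,"dz":2.05,"wx":-1.8,"wy":0,"wz":0},{"dx":0,"dy":0.5,"dz":2.3,"wx":-2,"wy":0,"wz":0}]'; python3 -c "
from h import *
plan(np.linspace(1.74,1.85,11)[1:],np.zeros(10))"
```

```text
t: 34.5
eef_pos: [0.4692, 0.1299, 0.1335]
ee_rot: [3.141, 0.0, -1.396]
force: [-7.2, 4.6, 9.2]
width: 0.0151
gripper_force: 40.0
t 34.50 grasp [-0.0844 -0.0508  0.1523] radius 0.1902 theta 1.739 F [-7.1729  4.6225  9.1688] tilt -0.011713942325363678
1.751 [0.   0.05 0.22] [0. 0. 0.]
1.762 [0.   0.06 0.43] [0. 0. 0.]
1.773 [0.   0.08 0.64] [0. 0. 0.]
1.784 [0.   0.09 0.85] [0. 0. 0.]
1.795 [0.   0.1  1.06] [0. 0. 0.]
1.806 [0.   0.1  1.27] [0. 0. 0.]
1.817 [0.   0.11 1.48] [0. 0. 0.]
1.828 [0.   0.11 1.69] [0. 0. 0.]
1.839 [0.   0.11 1.9 ] [0. 0. 0.]
1.850 [0.   0.1  2.11] [0. 0. 0.]
```

```bash
python3 -m crank '[{"dx":0,"dy":0.05,"dz":0.2,"wx":0,"wy":0,"wz":0},{"dx":0,"dy":0.1,"dz":0.45,"wx":0,"wy":0,"wz":0},{"dx":0,"dy":0.1,"dz":0.65,"wx":0,"wy":0,"wz":0},{"dx":0,"dy":0.1,"dz":0.85,"wx":0,"wy":0,"wz":0},{"dx":0,"dy":0.1,"dz":1.05,"wx":0,"wy":0,"wz":0},{"dx":0,"dy":0.15,"dz":1.25,"wx":0,"wy":0,"wz":0},{"dx":0,"dy":0.15,"dz":1.5,"wx":0,"wy":0,"wz":0},{"dx":0,"dy":0.15,"dz":1.7,"wx":0,"wy":0,"wz":0},{"dx":0,"dy":0.15,"dz":1.9,"wx":0,"wy":0,"wz":0},{"dx":0,"dy":0.15,"dz":2.1,"wx":0,"wy":0,"wz":0}]'
python3 - <<'E'
from h import *
lever()
arm.grab_frame("top");arm.grab_frame("scene")
_,_,g,th=lever()
for d in arm.mark_of("top","lever_handle")[:1]:print(d["confidence"],press(np.array(d["centre"])))
for d in arm.mark_of("top","lever_hinge")[:1]:print(d["confidence"],press(np.array(d["centre"])))
E
```

```text
t: 35.75
eef_pos: [0.4685, 0.1298, 0.1133]
ee_rot: [-3.14, 0.0, -1.395]
force: [-7.6, 2.5, 9.5]
width: 0.0145
gripper_force: 40.0
t 35.75 grasp [-0.0852 -0.0507  0.1321] radius 0.1902 theta 1.845 F [-7.5895  2.4588  9.4581] tilt 0.0882542241267464
t 35.85 grasp [-0.0852 -0.0508  0.1319] radius 0.1902 theta 1.846 F [-5.4534  4.0246  7.2656] tilt 0.07886805826475876
0.4 [-0.0887 -0.0506  0.1293]
0.67 [ 0.1092 -0.0005  0.1384]
```

```bash
python3 -m crank '[{"dx":0,"dy":0,"dz":0.05,"wx":0,"wy":0,"wz":0},{"dx":0,"dy":0,"dz":0.1,"wx":0,"wy":0,"wz":0},{"dx":0,"dy":0,"dz":0.1,"wx":0,"wy":0,"wz":0},{"dx":0,"dy":0,"dz":0.1,"wx":0,"wy":0,"wz":0},{"dx":0,"dy":0,"dz":0.1,"wx":0,"wy":0,"wz":0},{"dx":0,"dy":0,"dz":0.1,"wx":0,"wy":0,"wz":0},{"dx":0,"dy":0,"dz":0.1,"wx":0,"wy":0,"wz":0},{"dx":0,"dy":0,"dz":0.1,"wx":0,"wy":0,"wz":0},{"dx":0,"dy":0,"dz":0.1,"wx":0,"wy":0,"wz":0},{"dx":0,"dy":0,"dz":0.1,"wx":0,"wy":0,"wz":0}]'
python3 - <<'E'
from h import *
lever();print(arm.job_done())
E
```

```text
t: 37.2
eef_pos: [0.4685, 0.1298, 0.1126]
ee_rot: [-3.14, 0.0, -1.395]
force: [-7.4, 3.7, 11.6]
width: 0.0153
gripper_force: 40.0
t 37.20 grasp [-0.0851 -0.0508  0.1314] radius 0.1902 theta 1.849 F [-7.3797  3.684  11.6457] tilt 0.09484103045177389
the job is handed in; nothing more can be done
None
```

I handed the job in at 37 s with the board and block stacked on the plate and the gripper still holding the handle at lever angle 1.849 rad, the third click; the pile measured within about 2 mm of centre, and the click count comes from that angle, not a felt click.

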